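Set out nursery pots by size

ROBOT

A 6-joint arm with a two-finger parallel gripper is mounted at the origin on the work surface. World frame = base frame: x ahead of the robot, y to its left, z up, the work surface at z = 0. Lengths are in m, angles in rad, forces in N, time in s.
With the tool pointing down it reaches from about 0.3 to 0.775 m from the base axis. Payload 14.6 kg.
Tool frame: the origin (TCP) lies at the very end of the fingers, on their centre line; the grasp point (between the pads) lies 19 mm behind it; z points along the fingers, y is the line along which they close (so a half turn about z gives the same grasp; the last joint's range is limited). The gripper opens to 85 mm and grips with 20 to 120 N. Pads are 22 mm wide; open, the fingers measure 114 mm over their backs; the gripper's body (76 mm by 85 mm) begins 54 mm behind the grasp point. The pads swing forward as they close: fully open they stand 13 mm farther back than shut.
Start: joints at [-1.383, 0.3, 1.521, -0, 1.321, -0.067], TCP at [0.139, -0.532, 0.231] pointing down, gripper open.
Joint ranges: [-3.03, 3.03], [-0.79, 2.21], [0.23, 2.52], [-1.04, 4.18], [0, 3.07], [-2.55, 2.55]. Speed limits (rad/s): [2.22, 2.22, 2.57, 3.14, 3.14, 3.14].

INTERFACE

Orientations are given as a rotation vector (axis times angle).
In Python, from plant import monitor, vision, bot gives the robot as it stands.
- The arm moves only by the shell command python3 -m crank 'ROWS' [FORCE]. ROWS is JSON, a list of rows, each an object with "angular": the turn, a rotation vector about the tool's x, y, z in units of 45 degrees (1.0 is 45 degrees), a list of three; "travel": the shift along the tool's x, y, z in units of 200 mm (1.0 is 200 mm), a list of three; "gripper": the gripper command: -1 is shut, 1 is fully open, values between are in proportion. A call has 1 to 5 rows; each row is the pose to reach, as a shift and turn from the pose commanded when the call began, along the tool's axes at that moment; what a row does not reach only later rows make up. A row lasts 1/10 s, in which the tool goes at most 50 mm and 8.59 degrees, less where a joint would pass 70% of its speed; a pose out of reach is approached as far as the arm can. A call with a number of a shift or a turn outside -1 to 1 is refused whole. A call with a gripper value outside its range is refused whole. The fingers move at their own pace and stop on an object; FORCE is the grip in N (left out, the last holds). Time passes only in rows, so rows that repeat a pose let the fingers close. It gives the time, the measured TCP pose, the force, the opening and the grip force at its end, in the units of the state.
- monitor.state(): the state, without advancing time (a new reading comes with each control period).
- vision.grab_frame(name): name is "scene" or "top" or "wrist"; returns a dict with "img" (480x640x3 uint8, red, green, blue), "intrinsics" (3x3 intrinsics, pixels), "k1" (the pictures are not rectified: a ray, as slopes to the right and down, at radius r is drawn at 1 + k1 r^2 times it, then the intrinsics apply), "world_from_camera" (4x4, takes a point from camera to world coordinates). Camera axes: x right, y down, z forward; pixel columns grow to the right and rows downward; lengths in m; the calibration is good to about 2 mm. A picture is of the moment at which its call begins. There is no depth.
- bot.job_done(): hands the job in; it is judged then, once.
The state is a dict: "clock": time; "joints": joint angles; "qd": joint speeds; "tau": joint torques, N m; "eef_pos": TCP position; "tcp_rot": TCP orientation; "wrist_force": force on the tool from outside, world axes, zero at the start; "wrist_torque": the same for the moment, N m; "width": finger opening in m; "grip_force": force on a finger pad.
Only numpy, scipy, OpenCV 4.12 (cv2) and the standard library are available. Lean on these libraries where they do the work, as an engineer would, in place of code of your own. Each camera call takes 0.05 s, during which the arm holds its last target. There are 200 camera calls.

TASK

Set the four empty black nursery pots out on the row of cork mats in order of size, one pot standing upright in the middle of each mat: the smallest on the mat next to the white dish, then each next larger one along the row, so that the largest ends up at the other end.

Things in the scene. Friction and masses are not known exactly. Their poses are not given: they have to be found in the camera images.
- pot1_mid (a point): The smallest of the four loose, empty, black plastic nursery pots: round, open at the top, 45 mm across the rim and 45 mm tall, narrowing to 32 mm at the foot, wall 3 mm. An upright rim band 45 mm across takes up the top 15 mm. Stands upright on the table at the start. This point is on its axis, half-way up (22.5 mm above its underside); z is its axis, pointing to the rim.
- pot2_mid (a point): The second smallest of the four loose, empty, black plastic nursery pots: round, open at the top, 52 mm across the rim and 60 mm tall, narrowing to 37 mm at the foot, wall 3 mm. An upright rim band 52 mm across takes up the top 15 mm. Stands upright on the table at the start. This point is on its axis, half-way up (30 mm above its underside); z is its axis, pointing to the rim.
- pot3_mid (a point): The second largest of the four loose, empty, black plastic nursery pots: round, open at the top, 59 mm across the rim and 75 mm tall, narrowing to 42 mm at the foot, wall 3 mm. An upright rim band 59 mm across takes up the top 15 mm. Stands upright on the table at the start. This point is on its axis, half-way up (37.5 mm above its underside); z is its axis, pointing to the rim.
- pot4_mid (a point): The largest of the four loose, empty, black plastic nursery pots: round, open at the top, 66 mm across the rim and 90 mm tall, narrowing to 48 mm at the foot, wall 3 mm. An upright rim band 66 mm across takes up the top 15 mm. Stands upright on the table at the start. This point is on its axis, half-way up (45 mm above its underside); z is its axis, pointing to the rim.
- mat_a: One of four identical round cork mats, 72 mm across and 4 mm thick, fixed in a straight row at 95 mm spacing on a fixed light wooden board (100 x 400 mm, 12 mm thick). The letters say nothing about the order in the row. Origin at the centre of the mat's underside, 12 mm above the table; the mat's top is 4 mm higher (16 mm above the table).
- mat_b: One of four identical round cork mats, 72 mm across and 4 mm thick, fixed in a straight row at 95 mm spacing on a fixed light wooden board (100 x 400 mm, 12 mm thick). The letters say nothing about the order in the row. Origin at the centre of the mat's underside, 12 mm above the table; the mat's top is 4 mm higher (16 mm above the table).
- mat_c: One of four identical round cork mats, 72 mm across and 4 mm thick, fixed in a straight row at 95 mm spacing on a fixed light wooden board (100 x 400 mm, 12 mm thick). The letters say nothing about the order in the row. Origin at the centre of the mat's underside, 12 mm above the table; the mat's top is 4 mm higher (16 mm above the table).
- mat_d: One of four identical round cork mats, 72 mm across and 4 mm thick, fixed in a straight row at 95 mm spacing on a fixed light wooden board (100 x 400 mm, 12 mm thick). The letters say nothing about the order in the row. Origin at the centre of the mat's underside, 12 mm above the table; the mat's top is 4 mm higher (16 mm above the table).
- dish: Small round white ceramic dish, 80 mm across and 16 mm high, fixed on the table just off one end of the board, in line with the row, 107 mm from the centre of the nearest mat. (A round steel tin with a green lid, 62 mm across and 42 mm high, stands likewise off the other end.) Origin at the centre of its underside.
Mind the look-alikes: they are no part of the job. Leave any blue or red look-alike of the part that bears pot3_mid alone. Leave any yellow look-alike of the part that bears pot2_mid alone.

How it is judged:
At the end, for the whole second after the job is handed in: Each pot stands upright (within 0.1 rad) on its mat, its axis within 12 mm of the mat's centre and its height right within 4 mm, in order of size from the white dish: the 45 mm pot on the nearest mat, then the 52 mm, the 59 mm and the 66 mm pot on the farthest; all released and at rest (((horizontal distance between pot1_mid and mat_a below 0.012 m and horizontal distance between mat_a and dish between 0.06 and 0.155 m) or (horizontal distance between pot1_mid and mat_b below 0.012 m and horizontal distance between mat_b and dish between 0.06 and 0.155 m) or (horizontal distance between pot1_mid and mat_c below 0.012 m and horizontal distance between mat_c and dish between 0.06 and 0.155 m) or (horizontal distance between pot1_mid and mat_d below 0.012 m and horizontal distance between mat_d and dish between 0.06 and 0.155 m)) and height (world z) of pot1_mid between 0.0345 and 0.0425 m and angle between each of pot1_mid, pot2_mid, pot3_mid, pot4_mid's own z axis and vertical below 0.1 rad and linear speed of each of pot1, pot2, pot3, pot4 below 0.02 m/s and angular speed of each of pot1, pot2, pot3, pot4 below 0.2 rad/s and ((horizontal distance between pot2_mid and mat_a below 0.012 m and horizontal distance between mat_a and dish between 0.155 and 0.25 m) or (horizontal distance between pot2_mid and mat_b below 0.012 m and horizontal distance between mat_b and dish between 0.155 and 0.25 m) or (horizontal distance between pot2_mid and mat_c below 0.012 m and horizontal distance between mat_c and dish between 0.155 and 0.25 m) or (horizontal distance between pot2_mid and mat_d below 0.012 m and horizontal distance between mat_d and dish between 0.155 and 0.25 m)) and height (world z) of pot2_mid between 0.042 and 0.05 m and ((horizontal distance between pot3_mid and mat_a below 0.012 m and horizontal distance between mat_a and dish between 0.25 and 0.345 m) or (horizontal distance between pot3_mid and mat_b below 0.012 m and horizontal distance between mat_b and dish between 0.25 and 0.345 m) or (horizontal distance between pot3_mid and mat_c below 0.012 m and horizontal distance between mat_c and dish between 0.25 and 0.345 m) or (horizontal distance between pot3_mid and mat_d below 0.012 m and horizontal distance between mat_d and dish between 0.25 and 0.345 m)) and height (world z) of pot3_mid between 0.0495 and 0.0575 m and ((horizontal distance between pot4_mid and mat_a below 0.012 m and horizontal distance between mat_a and dish between 0.345 and 0.46 m) or (horizontal distance between pot4_mid and mat_b below 0.012 m and horizontal distance between mat_b and dish between 0.345 and 0.46 m) or (horizontal distance between pot4_mid and mat_c below 0.012 m and horizontal distance between mat_c and dish between 0.345 and 0.46 m) or (horizontal distance between pot4_mid and mat_d below 0.012 m and horizontal distance between mat_d and dish between 0.345 and 0.46 m)) and height (world z) of pot4_mid between 0.057 and 0.065 m); the robot touches nothing.
It also fails if it takes over 118 s, if anything falls off the work surface, if the arm or the gripper's body presses on something with over 40 N, if the wrist force passes 120 N, or if a joint passes its speed limit or range.

## Working session

There is one attempt and no reset: what is moved stays moved. The work goes in short steps, Python scripts to look and compute and a shell command to move; the robot and the scene stay as the last step left them, time stands still between calls to the robot, and variables do not carry over. Pictures are saved under pics/ and viewed, at most 14 in all, crops included, and the job is handed in when it is done.

```bash
mkdir -p pics; ls; python3 - <<'E'
from plant import monitor, vision, bot
import cv2,numpy as np
for n in ("scene","top"):
    f=vision.grab_frame(n); cv2.imwrite(f"pics/{n}0.png",f["img"][:,:,::-1])
    print(n,f["intrinsics"],f["k1"],np.round(f["world_from_camera"],4))
print(monitor.state())
E
```

```text
pics
scene [[478.97609406   0.         318.18313687]
 [  0.         478.97609406 234.96331018]
 [  0.           0.           1.        ]] -0.12604016025440107 [[-0.38    0.6031 -0.7013  1.2015]
 [ 0.9248  0.2329 -0.3008  0.3019]
 [-0.0181 -0.7629 -0.6462  0.6935]
 [ 0.      0.      0.      1.    ]]
top [[616.10672144   0.         327.45102904]
 [  0.         616.10672144 236.22542393]
 [  0.           0.           1.        ]] -0.19426116597201315 [[ 0.0152 -0.9945  0.1036  0.3745]
 [-0.9996 -0.0178 -0.0235  0.0085]
 [ 0.0252 -0.1032 -0.9943  1.2292]
 [ 0.      0.      0.      1.    ]]
{'clock': 0.1, 'joints': array([-1.38260272e+00,  3.00425988e-01,  1.52150913e+00,  1.02658440e-05,
        1.32069501e+00, -6.65557646e-02]), 'qd': array([-4.23964548e-04,  3.06519185e-04, -2.98671211e-04,  2.02672228e-05,
        4.38292288e-04,  6.84075010e-04]), 'tau': array([ 1.46780276e-03, -5.44378853e+01, -3.62371516e+01, -2.86957300e-05,
        3.03119064e-03, -9.40075665e-06]), 'eef_pos': array([ 0.13858641, -0.53204279,  0.23077649]), 'tcp_rot': array([-3.11511474e+00, -3.98942608e-01,  8.34328700e-05]), 'wrist_force': array([-1.04983496,  0.42325998, -0.77839767]), 'wrist_torque': array([-0.02564701,  0.03054497, -0.01124424]), 'grip_force': 0.0, 'width': 0.08519296911816022}
```

View pics/scene0.png

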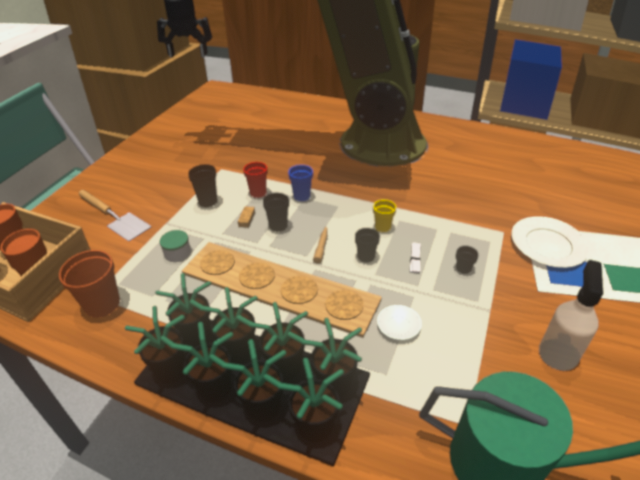

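View pics/top0.png

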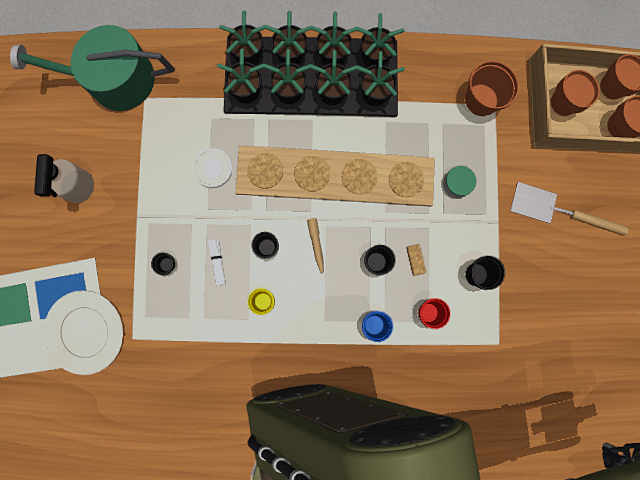

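The scene shows four black pots. In the top view, smallest to largest, they are at (163,264), (265,245), (379,260) and (485,273). The mats are at (265,171), (312,174), (359,177) and (406,180), and the dish is at (213,168), so mat order runs left to right in this image.

```bash
cat > h.py <<'E'
import cv2,numpy as np
from scipy.optimize import least_squares
from plant import monitor, vision, bot
def world(f,px,z):
    k=np.array([f["k1"],0,0,0.]); px=np.array(px,float).reshape(-1,1,2)
    n=cv2.undistortPoints(px,f["intrinsics"],k).reshape(-1,2)
    T=f["world_from_camera"]; d=np.c_[n,np.ones(len(n))]@T[:3,:3].T; o=T[:3,3]
    return (o+d*((z-o[2])/d[:,2])[:,None])[:,:2]
def blob(mask,seed):
    n,l,s,c=cv2.connectedComponentsWithStats(mask.astype(np.uint8))
    i=1+np.argmin(np.hypot(*(c[1:]-seed).T)+1e3*(s[1:,4]<60)); m=(l==i).astype(np.uint8)
    return max(cv2.findContours(m,cv2.RETR_EXTERNAL,cv2.CHAIN_APPROX_NONE)[0],key=cv2.contourArea)[:,0]
def circ(P,r,away=None):
    c=(P.min(0)+P.max(0))/2
    for _ in range(3):
        Q=P if away is None else P[(P-c)@(c-away)>0]
        c=least_squares(lambda q:np.hypot(*(Q-q).T)-r,c,loss='soft_l1',f_scale=.001).x
    return c,np.hypot(*(Q-c).T).mean()
E
python3 - <<'E'
from h import *
f=vision.grab_frame("top"); im=f["img"]; o=f["world_from_camera"][:2,3]
dark=im.max(2)<75
for s,h,r in (((163,264),.045,.0225),((265,245),.06,.026),((379,260),.075,.0295),((485,273),.09,.033)):
    c=blob(dark,s); P=world(f,c,h); q,rr=circ(P,r,o); print("pot",c.min(0),c.max(0),q.round(4),rr.round(4))
hsv=cv2.cvtColor(cv2.GaussianBlur(im,(5,5),0),cv2.COLOR_RGB2HSV)
for p in ((265,171),(312,174),(359,177),(406,180),(288,172),(335,176),(255,150),(430,200)): print(p,hsv[p[1],p[0]])
white=(im.min(2)>215); 
board=(hsv[...,1]>75)&(hsv[...,0]<25); board[:130]=0;board[215:]=0;board[:,:225]=0;board[:,440:]=0
c=blob(board,(335,175)); (cx,cy),wh,a=cv2.minAreaRect(world(f,c,.012).astype(np.float32)); print("board",cx,cy,wh,a)
b=cv2.boxPoints(((cx,cy),wh,a)); print(b)
print("mats px->w",world(f,((265,171),(312,174),(359,177),(406,180)),.016).round(4), world(f,[(213,168)],.016))
E
```

```text
pot [151 253] [174 274] [0.4388 0.2988] 0.0221
pot [252 232] [278 258] [0.4766 0.0987] 0.0257
pot [364 245] [394 274] [ 0.4516 -0.1155] 0.029
pot [466 256] [504 289] [ 0.4297 -0.3198] 0.0326
(265, 171) [ 17 131 162]
(312, 174) [ 17 128 161]
(359, 177) [ 17 129 162]
(406, 180) [ 17 128 161]
(288, 172) [ 17 110 185]
(335, 176) [ 17 108 189]
(255, 150) [ 17 108 191]
(430, 200) [ 17 110 193]
board 0.6251866817474365 -0.03419342637062073 (0.39730289578437805, 0.09945487976074219) 87.60308837890625
[[ 0.5671948  -0.23059137]
 [ 0.6665627  -0.23475076]
 [ 0.68317854  0.16220452]
 [ 0.5838107   0.16636391]]
mats px->w [[ 0.6302  0.1071]
 [ 0.6257  0.0127]
 [ 0.6216 -0.0817]
 [ 0.6177 -0.1768]] [[0.63483318 0.21233108]]
```

```bash
cat >> h.py <<'E'
from scipy.spatial.transform import Rotation as R
def delta(x,y,z):
    s=monitor.state(); A=R.from_rotvec(s["tcp_rot"]); G=R.from_matrix(np.array([[0,1,0],[1,0,0],[0,0,-1.]]))
    print("t",s["clock"],"w",round(s["width"],4),"pos",s["eef_pos"].round(4),"travel",(A.inv().apply(np.array([x,y,z])-s["eef_pos"])/.2).round(3),"ang",((A.inv()*G).as_rotvec()/(np.pi/4)).round(3))
E
python3 -m crank '[{"angular":[0,0,-0.95],"travel":[0.9,-0.4,0],"gripper":1},{"angular":[0,0,-0.95],"travel":[0.9,-0.4,0],"gripper":1},{"angular":[0,0,-0.95],"travel":[0.9,-0.4,0],"gripper":1},{"angular":[0,0,-0.95],"travel":[0.9,-0.4,0],"gripper":1},{"angular":[0,0,-0.95],"travel":[0.9,-0.4,0],"gripper":1}]' 25
python3 -c "from h import *; delta(.430,-.320,.2)"
```

```text
clock: 0.65
eef_pos: [0.2959, -0.4064, 0.2313]
tcp_rot: [-2.748, -1.523, -0.001]
wrist_force: [-0.6, -0.0, -0.1]
width: 0.0857
grip_force: 0.0
t 0.65 w 0.0857 pos [ 0.2959 -0.4064  0.2313] travel [0.722 0.339 0.157] ang [ 0.    -0.001 -0.712]
```

```bash

python3 -m crank '[{"angular":[0,0,-0.71],"travel":[0.72,0.34,0.15],"gripper":1},{"angular":[0,0,-0.71],"travel":[0.72,0.34,0.15],"gripper":1},{"angular":[0,0,-0.71],"travel":[0.72,0.34,0.15],"gripper":1},{"angular":[0,0,-0.71],"travel":[0.72,0.34,0.15],"gripper":1},{"angular":[0,0,-0.71],"travel":[0.72,0.34,0.15],"gripper":1}]' 25
python3 - <<'E'
from h import *; f=vision.grab_frame("wrist"); cv2.imwrite("pics/w1.png",f["img"][:,:,::-1]); print(f["world_from_camera"].round(3)); delta(.43,-.32,.058)
E
```

```text
clock: 1.15
eef_pos: [0.4287, -0.3235, 0.2005]
tcp_rot: [-2.229, -2.212, 0.0]
wrist_force: [-0.4, -0.5, 0.2]
width: 0.0855
grip_force: 0.0
[[ 1.    -0.007 -0.004  0.43 ]
 [-0.008 -0.959 -0.284 -0.251]
 [-0.001  0.284 -0.959  0.343]
 [ 0.     0.     0.     1.   ]]
t 1.2 w 0.0853 pos [ 0.4278 -0.3245  0.2009] travel [0.022 0.011 0.714] ang [-0.001 -0.001 -0.016]
```

View pics/w1.png

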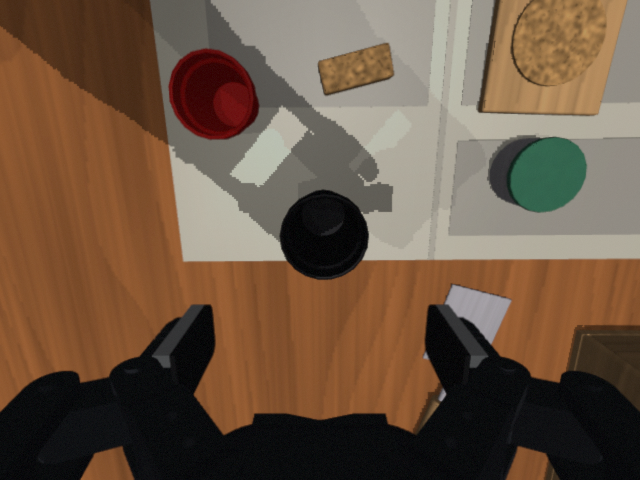

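The wrist view shows the largest pot at about (324,234), midway between the fingers. I'll refine its position before descending.

```bash
python3 - <<'E'
from h import *; f=vision.grab_frame("wrist"); c=blob(f["img"].max(2)<45,(324,234)); print(c.min(0),c.max(0)); print(circ(world(f,c,.09),.033,f["world_from_camera"][:2,3]))
q=circ(world(f,c,.09),.033)[0]; delta(*q,.058)
E
```

```text
[281 189] [368 277]
(array([ 0.43223005, -0.3199997 ]), np.float64(0.032680660276219006))
t 1.25 w 0.0854 pos [ 0.4272 -0.3251  0.2012] travel [0.023 0.025 0.716] ang [-0.001 -0.    -0.019]
```

```bash

python3 -m crank '[{"angular":[0,0,-0.02],"travel":[0.024,0.018,0.1],"gripper":1},{"angular":[0,0,-0.02],"travel":[0.024,0.018,0.35],"gripper":1},{"angular":[0,0,-0.02],"travel":[0.024,0.018,0.6],"gripper":1},{"angular":[0,0,-0.02],"travel":[0.024,0.018,0.73],"gripper":1},{"angular":[0,0,-0.02],"travel":[0.024,0.018,0.73],"gripper":1}]' 25
python3 -m crank '[{"angular":[0,0,0],"travel":[0,0,0],"gripper":-0.2},{"angular":[0,0,0],"travel":[0,0,0],"gripper":-0.2},{"angular":[0,0,0],"travel":[0,0,0],"gripper":-0.2},{"angular":[0,0,0],"travel":[0,0,0],"gripper":-0.2},{"angular":[0,0,0],"travel":[0,0,0],"gripper":-0.2}]' 25
python3 -c "from h import *; delta(.619,-.177,.2)"
```

```text
clock: 1.75
eef_pos: [0.4289, -0.3199, 0.0524]
tcp_rot: [-2.218, -2.217, 0.001]
wrist_force: [0.4, 0.3, 0.5]
width: 0.0857
grip_force: 0.0
clock: 2.25
eef_pos: [0.432, -0.3212, 0.0577]
tcp_rot: [2.215, 2.222, -0.0]
wrist_force: [-2.1, -1.6, 8.2]
width: 0.0649
grip_force: 27.6
t 2.25 w 0.0649 pos [ 0.432  -0.3212  0.0577] travel [ 0.716  0.939 -0.711] ang [0.004 0.004 0.004]
```

```bash

python3 -m crank '[{"angular":[0,0,0],"travel":[0,0,-0.15],"gripper":-0.2},{"angular":[0,0,0],"travel":[0,0,-0.35],"gripper":-0.2},{"angular":[0,0,0],"travel":[0.1,0.1,-0.5],"gripper":-0.2},{"angular":[0,0,0],"travel":[0.3,0.3,-0.5],"gripper":-0.2},{"angular":[0,0,0],"travel":[0.45,0.5,-0.5],"gripper":-0.2}]' 25
python3 -m crank '[{"angular":[0,0,0],"travel":[0.15,0.2,0],"gripper":-0.2},{"angular":[0,0,0],"travel":[0.27,0.4,0],"gripper":-0.2},{"angular":[0,0,0],"travel":[0.27,0.43,0],"gripper":-0.2},{"angular":[0,0,0],"travel":[0.27,0.43,0],"gripper":-0.2},{"angular":[0,0,0],"travel":[0.27,0.43,0],"gripper":-0.2}]' 25
python3 - <<'E'
from h import *; f=vision.grab_frame("wrist"); cv2.imwrite("pics/w2.png",f["img"][:,:,::-1]); delta(.619,-.177,.0735)
E
```

```text
clock: 2.75
eef_pos: [0.527, -0.2332, 0.1582]
tcp_rot: [2.217, 2.22, 0.002]
wrist_force: [0.0, -0.5, -0.6]
width: 0.0648
grip_force: 28.4
clock: 3.25
eef_pos: [0.611, -0.1803, 0.1559]
tcp_rot: [2.218, 2.224, 0.0]
wrist_force: [-0.3, 0.0, -0.3]
width: 0.0648
grip_force: 28.4
t 3.3 w 0.0648 pos [ 0.6108 -0.1805  0.1559] travel [0.017 0.041 0.412] ang [0.    0.    0.003]
```

View pics/w2.png

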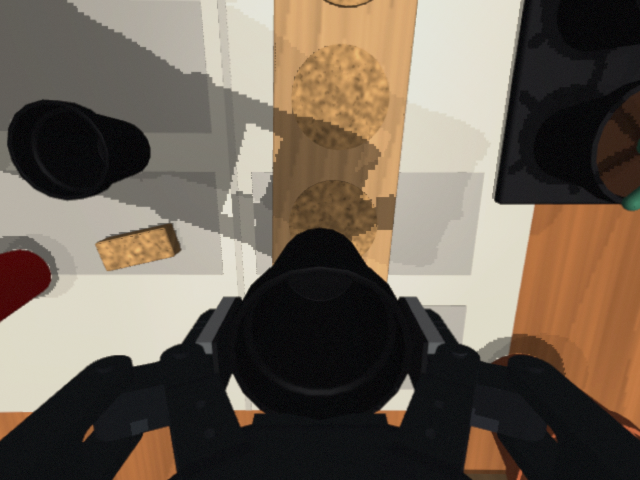

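The pot is held upright and centred at (320,330), with the target mat just beyond it. Lowering now.

```bash

python3 -m crank '[{"angular":[0,0,0],"travel":[0.017,0.041,0.05],"gripper":-0.2},{"angular":[0,0,0],"travel":[0.017,0.041,0.2],"gripper":-0.2},{"angular":[0,0,0],"travel":[0.017,0.041,0.32],"gripper":-0.2},{"angular":[0,0,0],"travel":[0.017,0.041,0.39],"gripper":-0.2},{"angular":[0,0,0],"travel":[0.017,0.041,0.39],"gripper":-0.2}]' 25
python3 -m crank '[{"angular":[0,0,0],"travel":[0,0,0],"gripper":-0.2},{"angular":[0,0,0],"travel":[0,0,0.01],"gripper":-0.2},{"angular":[0,0,0],"travel":[0,0,0.01],"gripper":-0.2}]' 25
python3 -c "from h import *; delta(.619,-.177,.0735)"
```

```text
clock: 3.8
eef_pos: [0.6191, -0.1761, 0.0755]
tcp_rot: [-2.216, -2.223, 0.002]
wrist_force: [-0.2, -0.3, -0.6]
width: 0.0645
grip_force: 28.3
clock: 4.1
eef_pos: [0.6201, -0.1762, 0.076]
tcp_rot: [2.217, 2.224, 0.001]
wrist_force: [-0.3, 0.0, -0.1]
width: 0.0649
grip_force: 28.3
t 4.1 w 0.0649 pos [ 0.6201 -0.1762  0.076 ] travel [-0.004 -0.005  0.013] ang [0.001 0.    0.004]
```

```bash

python3 -m crank '[{"angular":[0,0,0],"travel":[0,0,0.01],"gripper":-0.2},{"angular":[0,0,0],"travel":[0,0,0.01],"gripper":-0.2}]' 25
python3 -m crank '[{"angular":[0,0,0],"travel":[0,0,0.01],"gripper":-0.2},{"angular":[0,0,0],"travel":[0,0,0.01],"gripper":-0.2}]' 25
```

```text
clock: 4.3
eef_pos: [0.6199, -0.1761, 0.0734]
tcp_rot: [2.217, 2.225, 0.0]
wrist_force: [-0.3, -0.1, -0.4]
width: 0.0644
grip_force: 28.3
clock: 4.5
eef_pos: [0.6203, -0.1763, 0.0732]
tcp_rot: [2.216, 2.224, 0.001]
wrist_force: [-4.4, 1.7, 14.6]
width: 0.0646
grip_force: 29.0
```

```bash

python3 -m crank '[{"angular":[0,0,0],"travel":[0,0,-0.005],"gripper":0.3},{"angular":[0,0,0],"travel":[0,0,-0.005],"gripper":1},{"angular":[0,0,0],"travel":[0,0,-0.005],"gripper":1},{"angular":[0,0,0],"travel":[0,0,-0.005],"gripper":1},{"angular":[0,0,0],"travel":[0,0,-0.1],"gripper":1}]' 25
python3 -m crank '[{"angular":[0,0,0],"travel":[0,0,-0.2],"gripper":1},{"angular":[0,0,0],"travel":[0,0,-0.45],"gripper":1},{"angular":[0,0,0],"travel":[0.1,-0.2,-0.5],"gripper":1},{"angular":[0,0,0],"travel":[0.2,-0.42,-0.5],"gripper":1},{"angular":[0,0,0],"travel":[0.3,-0.65,-0.5],"gripper":1}]' 25
python3 -m crank '[{"angular":[0,0,0],"travel":[0,-0.15,0],"gripper":1},{"angular":[0,0,0],"travel":[0,-0.18,0],"gripper":1},{"angular":[0,0,0],"travel":[0,-0.18,0],"gripper":1}]' 25
python3 - <<'E'
from h import *; f=vision.grab_frame("wrist"); cv2.imwrite("pics/w3.png",f["img"][:,:,::-1]); T=f["world_from_camera"]
c=blob(f["img"].max(2)<45,(324,225)); print(c.min(0),c.max(0)); print(circ(world(f,c,.075),.0295,T[:2,3]))
delta(.452,-.1155,.040)
E
```

```text
clock: 5.0
eef_pos: [0.6186, -0.1756, 0.0889]
tcp_rot: [-2.215, -2.222, 0.003]
wrist_force: [-0.2, 0.3, 0.6]
width: 0.0853
grip_force: 0.0
clock: 5.5
eef_pos: [0.4882, -0.1159, 0.1912]
tcp_rot: [2.217, 2.225, 0.001]
wrist_force: [-0.0, -0.6, 0.5]
width: 0.0852
grip_force: 0.0
clock: 5.8
eef_pos: [0.4537, -0.1169, 0.1918]
tcp_rot: [2.217, 2.224, 0.001]
wrist_force: [0.5, -0.3, 0.5]
width: 0.0858
grip_force: 0.0
[282 195] [358 273]
(array([ 0.45479329, -0.115048  ]), np.float64(0.029238729826814174))
t 5.85 w 0.0856 pos [ 0.4544 -0.117   0.1916] travel [ 0.008 -0.013  0.758] ang [0.001 0.    0.004]
```

View pics/w3.png

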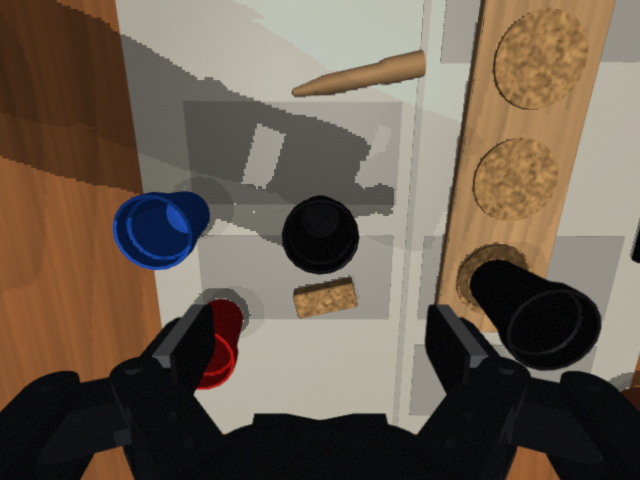

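Pot4 stands on its mat (base visible at about (490,275)). Pot3 is at (320,235) and lined up between the fingers.

```bash

python3 -m crank '[{"angular":[0,0,0],"travel":[0.009,-0.004,0.1],"gripper":1},{"angular":[0,0,0],"travel":[0.009,-0.004,0.35],"gripper":1},{"angular":[0,0,0],"travel":[0.009,-0.004,0.6],"gripper":1},{"angular":[0,0,0],"travel":[0.009,-0.004,0.74],"gripper":1},{"angular":[0,0,0],"travel":[0.009,-0.004,0.74],"gripper":1}]' 25
python3 -m crank '[{"angular":[0,0,0],"travel":[0,0,0],"gripper":-0.3},{"angular":[0,0,0],"travel":[0,0,0],"gripper":-0.3},{"angular":[0,0,0],"travel":[0,0,0],"gripper":-0.3},{"angular":[0,0,0],"travel":[0,0,0],"gripper":-0.3},{"angular":[0,0,0],"travel":[0,0,0],"gripper":-0.3}]' 25
python3 -c "from h import *; delta(.623,-.082,.2)"
```

```text
clock: 6.35
eef_pos: [0.4518, -0.1144, 0.0397]
tcp_rot: [-2.213, -2.221, 0.005]
wrist_force: [-0.5, -0.0, 0.5]
width: 0.085
grip_force: 0.0
clock: 6.85
eef_pos: [0.4543, -0.1153, 0.0453]
tcp_rot: [2.215, 2.223, 0.003]
wrist_force: [-0.1, -0.2, 7.5]
width: 0.0565
grip_force: 26.0
t 6.85 w 0.0565 pos [ 0.4543 -0.1153  0.0453] travel [ 0.163  0.847 -0.77 ] ang [0.005 0.002 0.004]
```

```bash

python3 -m crank '[{"angular":[0,0,0],"travel":[0,0,-0.15],"gripper":-0.3},{"angular":[0,0,0],"travel":[0,0,-0.35],"gripper":-0.3},{"angular":[0,0,0],"travel":[0.05,0.15,-0.45],"gripper":-0.3},{"angular":[0,0,0],"travel":[0.1,0.35,-0.45],"gripper":-0.3},{"angular":[0,0,0],"travel":[0.16,0.6,-0.45],"gripper":-0.3}]' 25
python3 -m crank '[{"angular":[0,0,0],"travel":[0,0.2,0],"gripper":-0.3},{"angular":[0,0,0],"travel":[0,0.25,0],"gripper":-0.3},{"angular":[0,0,0],"travel":[0,0.25,0],"gripper":-0.3},{"angular":[0,0,0],"travel":[0,0.25,0],"gripper":-0.3}]' 25
python3 -c "from h import *; delta(.623,-.082,.061)"
```

```text
clock: 7.35
eef_pos: [0.5732, -0.0827, 0.1362]
tcp_rot: [2.216, 2.222, 0.003]
wrist_force: [1.0, -1.4, 0.0]
width: 0.0566
grip_force: 27.2
clock: 7.75
eef_pos: [0.621, -0.0827, 0.1339]
tcp_rot: [2.217, 2.225, 0.0]
wrist_force: [0.4, -0.4, -0.2]
width: 0.0565
grip_force: 27.2
t 7.75 w 0.0565 pos [ 0.621  -0.0827  0.1339] travel [0.004 0.01  0.365] ang [0.001 0.    0.004]
```

```bash

python3 -m crank '[{"angular":[0,0,0],"travel":[0.004,0.01,0.1],"gripper":-0.3},{"angular":[0,0,0],"travel":[0.004,0.01,0.25],"gripper":-0.3},{"angular":[0,0,0],"travel":[0.004,0.01,0.35],"gripper":-0.3},{"angular":[0,0,0],"travel":[0.004,0.01,0.36],"gripper":-0.3},{"angular":[0,0,0],"travel":[0.004,0.01,0.36],"gripper":-0.3}]' 25
python3 -m crank '[{"angular":[0,0,0],"travel":[0,0,0.005],"gripper":-0.3},{"angular":[0,0,0],"travel":[0,0,0.01],"gripper":-0.3},{"angular":[0,0,0],"travel":[0,0,0.01],"gripper":-0.3}]' 25
```

```text
clock: 8.25
eef_pos: [0.6229, -0.082, 0.0619]
tcp_rot: [2.218, 2.225, -0.0]
wrist_force: [-0.2, 0.3, -0.3]
width: 0.0563
grip_force: 26.9
clock: 8.55
eef_pos: [0.6236, -0.082, 0.06]
tcp_rot: [2.217, 2.225, 0.001]
wrist_force: [-0.4, -0.1, 2.7]
width: 0.0567
grip_force: 27.1
```

```bash

python3 -m crank '[{"angular":[0,0,0],"travel":[0,0,0],"gripper":0.2},{"angular":[0,0,0],"travel":[0,0,0],"gripper":1},{"angular":[0,0,0],"travel":[0,0,0],"gripper":1},{"angular":[0,0,0],"travel":[0,0,0],"gripper":1},{"angular":[0,0,0],"travel":[0,0,-0.1],"gripper":1}]' 25
python3 -m crank '[{"angular":[0,0,0],"travel":[0,0,-0.2],"gripper":1},{"angular":[0,0,0],"travel":[0,0,-0.4],"gripper":1},{"angular":[0,0,0],"travel":[0.15,-0.15,-0.5],"gripper":1},{"angular":[0,0,0],"travel":[0.3,-0.3,-0.5],"gripper":1},{"angular":[0,0,0],"travel":[0.45,-0.45,-0.5],"gripper":1}]' 25
python3 -m crank '[{"angular":[0,0,0],"travel":[0.16,-0.14,0],"gripper":1},{"angular":[0,0,0],"travel":[0.32,-0.25,0],"gripper":1},{"angular":[0,0,0],"travel":[0.45,-0.27,0],"gripper":1},{"angular":[0,0,0],"travel":[0.45,-0.27,0],"gripper":1},{"angular":[0,0,0],"travel":[0.45,-0.27,0],"gripper":1}]' 25
python3 - <<'E'
from h import *; f=vision.grab_frame("wrist"); cv2.imwrite("pics/w4.png",f["img"][:,:,::-1]); T=f["world_from_camera"]
c=blob(f["img"].max(2)<45,(324,225)); print(c.min(0),c.max(0)); print(circ(world(f,c,.06),.026,T[:2,3]))
delta(.4775,.099,.028)
E
```

```text
clock: 9.05
eef_pos: [0.6221, -0.0816, 0.0769]
tcp_rot: [-2.215, -2.222, 0.004]
wrist_force: [-1.0, -0.4, -0.2]
width: 0.0855
grip_force: 0.0
clock: 9.55
eef_pos: [0.532, 0.0087, 0.1797]
tcp_rot: [2.218, 2.224, 0.001]
wrist_force: [1.0, 1.2, 0.1]
width: 0.0854
grip_force: 0.0
clock: 10.05
eef_pos: [0.4788, 0.0979, 0.1793]
tcp_rot: [2.216, 2.226, 0.0]
wrist_force: [0.5, -0.0, -0.5]
width: 0.0854
grip_force: 0.0
[288 195] [355 262]
(array([0.48060133, 0.10385188]), np.float64(0.02586519769014708))
t 10.1 w 0.0853 pos [0.479  0.0973 0.1792] travel [ 0.009 -0.007  0.756] ang [-0.     0.     0.005]
```

View pics/w4.png

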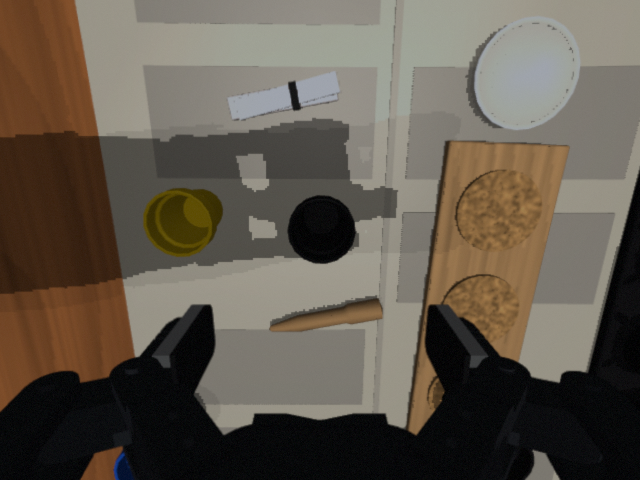

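Pot2 is at (322,229), clear of the stick and the yellow pot. Descending.

```bash

python3 -m crank '[{"angular":[0,0,0],"travel":[0.02,0.002,0.1],"gripper":1},{"angular":[0,0,0],"travel":[0.02,0.002,0.35],"gripper":1},{"angular":[0,0,0],"travel":[0.02,0.002,0.6],"gripper":1},{"angular":[0,0,0],"travel":[0.02,0.002,0.74],"gripper":1},{"angular":[0,0,0],"travel":[0.02,0.002,0.74],"gripper":1}]' 25
python3 -m crank '[{"angular":[0,0,0],"travel":[0,0,0],"gripper":-0.4},{"angular":[0,0,0],"travel":[0,0,0],"gripper":-0.4},{"angular":[0,0,0],"travel":[0,0,0],"gripper":-0.4},{"angular":[0,0,0],"travel":[0,0,0],"gripper":-0.4},{"angular":[0,0,0],"travel":[0,0,0],"gripper":-0.4}]' 25
python3 -c "from h import *; delta(.627,.0133,.05)"
```

```text
clock: 10.6
eef_pos: [0.4774, 0.1004, 0.0279]
tcp_rot: [-2.216, -2.221, 0.009]
wrist_force: [1.1, 0.4, 1.6]
width: 0.0853
grip_force: 0.0
clock: 11.1
eef_pos: [0.4804, 0.1017, 0.0334]
tcp_rot: [2.216, 2.224, 0.004]
wrist_force: [-2.3, -0.7, 8.8]
width: 0.0503
grip_force: 24.4
t 11.1 w 0.0503 pos [0.4804 0.1017 0.0334] travel [-0.444  0.732 -0.081] ang [ 0.005 -0.     0.004]
```

```bash

python3 -m crank '[{"angular":[0,0,0],"travel":[0,0,-0.15],"gripper":-0.4},{"angular":[0,0,0],"travel":[0,0,-0.35],"gripper":-0.4},{"angular":[0,0,0],"travel":[-0.1,0.15,-0.45],"gripper":-0.4},{"angular":[0,0,0],"travel":[-0.22,0.3,-0.45],"gripper":-0.4},{"angular":[0,0,0],"travel":[-0.34,0.5,-0.45],"gripper":-0.4}]' 25
python3 -m crank '[{"angular":[0,0,0],"travel":[-0.1,0.2,0],"gripper":-0.4},{"angular":[0,0,0],"travel":[-0.1,0.235,0],"gripper":-0.4},{"angular":[0,0,0],"travel":[-0.1,0.235,0],"gripper":-0.4},{"angular":[0,0,0],"travel":[-0.1,0.235,0],"gripper":-0.4}]' 25
python3 -c "from h import *; delta(.627,.0133,.048)"
```

```text
clock: 11.6
eef_pos: [0.5808, 0.0332, 0.1241]
tcp_rot: [2.215, 2.224, 0.004]
wrist_force: [0.7, 0.9, -0.9]
width: 0.0502
grip_force: 26.2
clock: 12.0
eef_pos: [0.6259, 0.0147, 0.1219]
tcp_rot: [2.217, 2.226, 0.0]
wrist_force: [-0.1, 1.2, -0.7]
width: 0.0503
grip_force: 26.3
t 12.0 w 0.0503 pos [0.6259 0.0147 0.1219] travel [-0.007  0.005  0.369] ang [ 0.    -0.     0.005]
```

```bash

python3 -m crank '[{"angular":[0,0,0],"travel":[-0.007,0.005,0.1],"gripper":-0.4},{"angular":[0,0,0],"travel":[-0.007,0.005,0.25],"gripper":-0.4},{"angular":[0,0,0],"travel":[-0.007,0.005,0.35],"gripper":-0.4},{"angular":[0,0,0],"travel":[-0.007,0.005,0.365],"gripper":-0.4},{"angular":[0,0,0],"travel":[-0.007,0.005,0.365],"gripper":-0.4}]' 25
python3 -m crank '[{"angular":[0,0,0],"travel":[0,0,0.005],"gripper":-0.4},{"angular":[0,0,0],"travel":[0,0,0.01],"gripper":-0.4},{"angular":[0,0,0],"travel":[0,0,0.01],"gripper":-0.4}]' 25
```

```text
clock: 12.5
eef_pos: [0.6267, 0.0135, 0.0486]
tcp_rot: [-2.216, -2.226, 0.0]
wrist_force: [-0.1, 0.1, -0.4]
width: 0.0501
grip_force: 26.0
clock: 12.8
eef_pos: [0.6277, 0.0132, 0.0476]
tcp_rot: [2.217, 2.225, 0.002]
wrist_force: [-2.7, 2.4, 7.2]
width: 0.0501
grip_force: 26.3
```

```bash

python3 -m crank '[{"angular":[0,0,0],"travel":[0,0,0],"gripper":0.1},{"angular":[0,0,0],"travel":[0,0,0],"gripper":1},{"angular":[0,0,0],"travel":[0,0,0],"gripper":1},{"angular":[0,0,0],"travel":[0,0,0],"gripper":1},{"angular":[0,0,0],"travel":[0,0,-0.1],"gripper":1}]' 25
python3 -m crank '[{"angular":[0,0,0],"travel":[0,0,-0.2],"gripper":1},{"angular":[0,0,0],"travel":[0,0,-0.4],"gripper":1},{"angular":[0,0,0],"travel":[0.18,-0.12,-0.5],"gripper":1},{"angular":[0,0,0],"travel":[0.36,-0.24,-0.5],"gripper":1},{"angular":[0,0,0],"travel":[0.54,-0.36,-0.5],"gripper":1}]' 25
python3 -m crank '[{"angular":[0,0,0],"travel":[0.18,-0.12,0],"gripper":1},{"angular":[0,0,0],"travel":[0.36,-0.24,0],"gripper":1},{"angular":[0,0,0],"travel":[0.54,-0.36,0],"gripper":1},{"angular":[0,0,0],"travel":[0.72,-0.48,0],"gripper":1},{"angular":[0,0,0],"travel":[0.9,-0.57,0],"gripper":1}]' 25
python3 -m crank '[{"angular":[0,0,0],"travel":[0,0,0],"gripper":1},{"angular":[0,0,0],"travel":[0,0,0],"gripper":1}]' 25
python3 - <<'E'
from h import *; f=vision.grab_frame("wrist"); cv2.imwrite("pics/w5.png",f["img"][:,:,::-1]); T=f["world_from_camera"]
c=blob(f["img"].max(2)<45,(324,225)); print(c.min(0),c.max(0)); print(circ(world(f,c,.045),.0225,T[:2,3]))
delta(.4405,.300,.018)
E
```

```text
clock: 13.3
eef_pos: [0.6261, 0.0128, 0.064]
tcp_rot: [-2.215, -2.223, 0.005]
wrist_force: [-0.4, 0.0, -0.3]
width: 0.0855
grip_force: 0.0
clock: 13.8
eef_pos: [0.5543, 0.1215, 0.167]
tcp_rot: [2.218, 2.224, 0.002]
wrist_force: [-0.0, 0.6, 0.1]
width: 0.0857
grip_force: 0.0
clock: 14.3
eef_pos: [0.4391, 0.3014, 0.1665]
tcp_rot: [2.217, 2.225, 0.0]
wrist_force: [1.3, 0.4, -0.4]
width: 0.0853
grip_force: 0.0
clock: 14.5
eef_pos: [0.4402, 0.3005, 0.1663]
tcp_rot: [2.216, 2.227, -0.0]
wrist_force: [0.5, -0.0, -0.1]
width: 0.0854
grip_force: 0.0
[292 202] [350 261]
(array([0.4418279 , 0.30388131]), np.float64(0.02236379930173921))
t 14.55 w 0.085 pos [0.4407 0.2999 0.1662] travel [ 0.001 -0.001  0.741] ang [0.    0.    0.005]
```

View pics/w5.png

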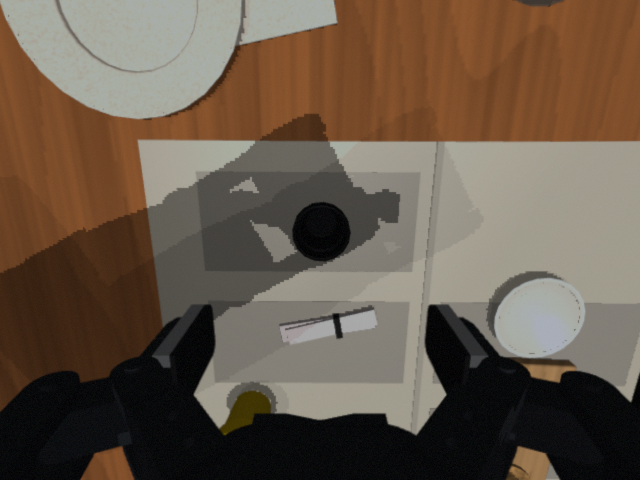

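Pot1 is at (321,231) and lined up. Descending.

```bash

python3 -m crank '[{"angular":[0,0,0],"travel":[0.008,0.002,0.1],"gripper":1},{"angular":[0,0,0],"travel":[0.008,0.002,0.35],"gripper":1},{"angular":[0,0,0],"travel":[0.008,0.002,0.6],"gripper":1},{"angular":[0,0,0],"travel":[0.008,0.002,0.73],"gripper":1},{"angular":[0,0,0],"travel":[0.008,0.002,0.73],"gripper":1}]' 25
python3 -m crank '[{"angular":[0,0,0],"travel":[0,0,0],"gripper":-0.5},{"angular":[0,0,0],"travel":[0,0,0],"gripper":-0.5},{"angular":[0,0,0],"travel":[0,0,0],"gripper":-0.5},{"angular":[0,0,0],"travel":[0,0,0],"gripper":-0.5},{"angular":[0,0,0],"travel":[0,0,0],"gripper":-0.5},{"angular":[0,0,0],"travel":[0,0,0],"gripper":-0.5}]' 25 || true
python3 -m crank '[{"angular":[0,0,0],"travel":[0,0,0],"gripper":-0.5},{"angular":[0,0,0],"travel":[0,0,0],"gripper":-0.5},{"angular":[0,0,0],"travel":[0,0,0],"gripper":-0.5},{"angular":[0,0,0],"travel":[0,0,0],"gripper":-0.5},{"angular":[0,0,0],"travel":[0,0,0],"gripper":-0.5}]' 25
python3 -c "from h import *; delta(.631,.1082,.12)"
```

```text
clock: 15.05
eef_pos: [0.4398, 0.2996, 0.017]
tcp_rot: [-2.218, -2.222, 0.01]
wrist_force: [-0.1, -0.4, 0.6]
width: 0.0853
grip_force: 0.0
clock: 15.55
eef_pos: [0.4419, 0.3022, 0.0223]
tcp_rot: [2.217, 2.225, 0.005]
wrist_force: [-1.2, -1.2, 9.2]
width: 0.0434
grip_force: 24.2
t 15.55 w 0.0434 pos [0.4419 0.3022 0.0223] travel [-0.973  0.944 -0.487] ang [ 0.004 -0.002  0.004]$: bad value
```

```bash

python3 -m crank '[{"angular":[0,0,0],"travel":[0,0,-0.15],"gripper":-0.5},{"angular":[0,0,0],"travel":[0,0,-0.35],"gripper":-0.5},{"angular":[0,0,0],"travel":[-0.13,0.13,-0.45],"gripper":-0.5},{"angular":[0,0,0],"travel":[-0.28,0.28,-0.45],"gripper":-0.5},{"angular":[0,0,0],"travel":[-0.44,0.44,-0.45],"gripper":-0.5}]' 25
python3 -m crank '[{"angular":[0,0,0],"travel":[-0.16,0.16,0],"gripper":-0.5},{"angular":[0,0,0],"travel":[-0.32,0.32,0],"gripper":-0.5},{"angular":[0,0,0],"travel":[-0.47,0.46,0],"gripper":-0.5},{"angular":[0,0,0],"travel":[-0.53,0.5,0],"gripper":-0.5},{"angular":[0,0,0],"travel":[-0.53,0.5,0],"gripper":-0.5}]' 25
python3 -c "from h import *; delta(.631,.1082,.037)"
```

```text
clock: 16.05
eef_pos: [0.5305, 0.2134, 0.1125]
tcp_rot: [2.215, 2.226, 0.005]
wrist_force: [-0.5, 0.6, -0.7]
width: 0.0431
grip_force: 25.5
clock: 16.55
eef_pos: [0.6303, 0.1068, 0.1108]
tcp_rot: [2.22, 2.222, 0.001]
wrist_force: [0.0, 0.2, -0.2]
width: 0.0432
grip_force: 25.5
t 16.55 w 0.0432 pos [0.6303 0.1068 0.1108] travel [0.007 0.003 0.369] ang [ 0.001 -0.     0.001]
```

```bash

python3 -m crank '[{"angular":[0,0,0],"travel":[0.007,0.003,0.1],"gripper":-0.5},{"angular":[0,0,0],"travel":[0.007,0.003,0.25],"gripper":-0.5},{"angular":[0,0,0],"travel":[0.007,0.003,0.35],"gripper":-0.5},{"angular":[0,0,0],"travel":[0.007,0.003,0.365],"gripper":-0.5},{"angular":[0,0,0],"travel":[0.007,0.003,0.365],"gripper":-0.5}]' 25
python3 -m crank '[{"angular":[0,0,0],"travel":[0,0,0.005],"gripper":-0.5},{"angular":[0,0,0],"travel":[0,0,0.01],"gripper":-0.5},{"angular":[0,0,0],"travel":[0,0,0.01],"gripper":-0.5}]' 25
```

```text
clock: 17.05
eef_pos: [0.6294, 0.1111, 0.0374]
tcp_rot: [-2.216, -2.226, 0.001]
wrist_force: [0.4, -0.1, -0.6]
width: 0.0429
grip_force: 25.5
clock: 17.35
eef_pos: [0.6304, 0.1104, 0.0364]
tcp_rot: [2.217, 2.225, 0.002]
wrist_force: [-1.5, 1.2, 5.1]
width: 0.0429
grip_force: 25.7
```

Contact made. I'll release, retreat up and back towards the robot, then verify.

```bash

python3 -m crank '[{"angular":[0,0,0],"travel":[0,0,0],"gripper":0],{}]' 2>/dev/null | head -0
python3 -m crank '[{"angular":[0,0,0],"travel":[0,0,0],"gripper":0},{"angular":[0,0,0],"travel":[0,0,0],"gripper":1},{"angular":[0,0,0],"travel":[0,0,0],"gripper":1},{"angular":[0,0,0],"travel":[0,0,0],"gripper":1},{"angular":[0,0,0],"travel":[0,0,-0.1],"gripper":1}]' 25
python3 -m crank '[{"angular":[0,0,0],"travel":[0,0,-0.25],"gripper":1},{"angular":[0,0,0],"travel":[0,0,-0.5],"gripper":1},{"angular":[0,0,0],"travel":[0,-0.2,-0.7],"gripper":1},{"angular":[0,0,0],"travel":[0,-0.45,-0.7],"gripper":1},{"angular":[0,0,0],"travel":[0,-0.7,-0.7],"gripper":1}]' 25
python3 -m crank '[{"angular":[0,0,0],"travel":[0,-0.2,0],"gripper":1},{"angular":[0,0,0],"travel":[0,-0.4,0],"gripper":1},{"angular":[0,0,0],"travel":[0,-0.5,0],"gripper":1},{"angular":[0,0,0],"travel":[0,-0.5,0],"gripper":1},{"angular":[0,0,0],"travel":[0,-0.5,0],"gripper":1}]' 25
python3 - <<'E'
from h import *
f=vision.grab_frame("top"); im=f["img"]; o=f["world_from_camera"][:2,3]
cv2.imwrite("pics/t1.png",cv2.resize(im[90:270,130:520,::-1],None,fx=2,fy=2))
for s,h,r,m in (((265,171),.061,.0225,(.6312,.1082)),((312,174),.076,.026,(.6272,.0133)),((359,177),.091,.0295,(.6232,-.0817)),((406,180),.106,.033,(.6193,-.1766))):
    c=blob(im.max(2)<75,s); q,rr=circ(world(f,c,h),r,o); print(q.round(4),(q-m).round(4),rr.round(4))
E
```

```text
clock: 17.85
eef_pos: [0.6288, 0.1096, 0.053]
tcp_rot: [-2.216, -2.223, 0.006]
wrist_force: [0.3, 0.9, -0.7]
width: 0.0855
grip_force: 0.0
clock: 18.35
eef_pos: [0.4937, 0.1092, 0.1962]
tcp_rot: [2.217, 2.224, 0.003]
wrist_force: [1.0, -0.2, -0.0]
width: 0.0858
grip_force: 0.0
clock: 18.85
eef_pos: [0.3953, 0.109, 0.1957]
tcp_rot: [2.217, 2.225, 0.002]
wrist_force: [0.6, -0.8, 0.7]
width: 0.0856
grip_force: 0.0
[0.626  0.1085] [-0.0052  0.0003] 0.0221
[0.6242 0.0127] [-0.003  -0.0006] 0.0256
[ 0.6199 -0.083 ] [-0.0033 -0.0013] 0.0291
[ 0.6162 -0.1762] [-0.0031  0.0004] 0.0326
```

View pics/t1.png

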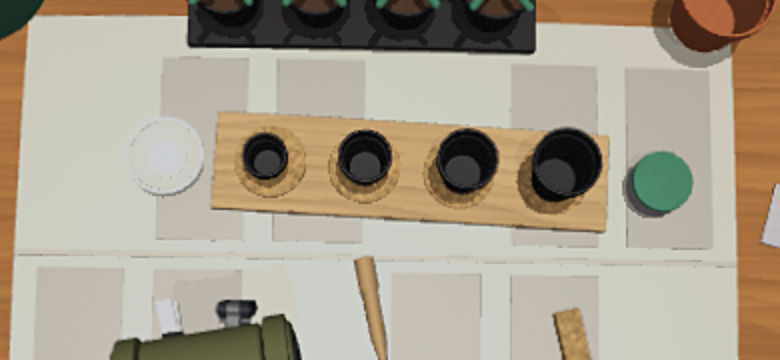

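In the top view all four pots stand upright on their mats, ordered smallest to largest away from the dish. Each is within about 5 mm of its mat centre, so I'm handing in.

```bash
python3 -c "
from plant import bot; print(bot.job_done())"
```

```text
the job is handed in; nothing more can be done
None
```

The job is handed in: the four black pots stand upright on the mats, smallest next to the white dish through to largest at the far end, each within about 5 mm of its mat centre by the top camera (no verdict was returned).

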